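# Shut and pin the door of a loaded CubeSat deployer

## Robot

A 6-joint arm with a two-finger parallel gripper is mounted at the origin on the work surface. World frame = base frame: x ahead of the robot, y to its left, z up, the work surface at z = 0. Lengths are in m, angles in rad, forces in N, time in s.
With the tool pointing down it reaches from about 0.35 to 0.725 m from the base axis. Payload 4.3 kg.
Tool frame: the origin (TCP) lies midway between the tips of the shut fingers; the grasp point (between the pads) lies 19 mm behind it; z points along the fingers, y is the line along which they close (so a half turn about z gives the same grasp; the last joint's range is limited). The gripper opens to 85 mm and grips with 20 to 120 N. Pads are 22 mm wide; open, the fingers measure 114 mm over their backs; the gripper's body (76 mm by 85 mm) begins 54 mm behind the grasp point. The pads swing forward as they close: fully open they stand 13 mm farther back than shut.
Start: joints at [-1.213, 0.377, 0.081, 1.274, 0, 1.46], TCP at [0.259, -0.513, 0.199] pointing down, gripper open.
Joint ranges: [-2.72, 2.72], [-0.84, 1.66], [-1.02, 1.22], [-1.77, 2.12], [-1.37, 1.28], [-3.14, 3.14]. Speed limits (rad/s): [2.57, 2.57, 3.14, 3.14, 3.14, 3.14].

## Interface

Orientations are given as a rotation vector (axis times angle).
In Python, from workcell import * gives the robot as it stands.
- The arm moves only by the shell command python3 -m creep 'ROWS' [OPENING] [FORCE]. ROWS is JSON, a list of rows, each a list of 2 entries, a list of its own where there are three numbers: the shift along the world's x, y, z in cm, then the turn, a rotation vector about the world's x, y, z in degrees. In form: [[[tx, ty, tz], [rx, ry, rz]], ...]. A call has 1 to 8 rows; each row shifts and turns the commanded pose from where the row before left it; what a row does not reach is not made up. A row lasts 1/8 s, in which the tool goes at most 62.5 mm and 10.7 degrees, less where a joint would pass 70% of its speed; a pose out of reach is approached as far as the arm can. A call with a gripper value outside its range is refused whole. OPENING is the opening, from 0 (shut) to 1 (fully open), set as the call begins (- or left out, the last holds). The fingers move at their own pace and stop on an object; FORCE is the grip in N (left out, the last holds). Time passes only in rows, so rows that do not move let the fingers close. It gives the time, the measured TCP pose, the force, the opening and the grip force at its end, in the units of the state.
- state(): the state, without advancing time (a new reading comes with each control period).
- capture(name): name is "scene" or "top"; returns the picture (384x512x3 uint8, red, green, blue); there is no depth.
- camera_params(name): a dict with "camera_matrix" (3x3 intrinsics, pixels), "D" ([k1, k2, p1, p2, k3] as OpenCV has them; the pictures are not rectified), "rvec" (rotation vector, rad) and "tvec" (3), from world to camera coordinates, as OpenCV has them. Camera axes: x right, y down, z forward; pixel columns grow to the right and rows downward; lengths in m; the calibration is good to about 2 mm. A picture is of the moment at which its call begins. camera_params takes no time and is no camera call.
- close_job(): hands the job in; it is judged then, once.
The state is a dict: "t": time; "joint_pos": joint angles; "qvel": joint speeds; "joint_torque": joint torques, N m; "eef_pos": TCP position; "tcp_rot": TCP orientation; "ft_force": force on the tool from outside, world axes, zero at the start; "moment": the same for the moment, N m; "finger_gap": opening from 0.0 (shut) to 1.0 (fully open); "grip_force": force on a finger pad.
Only numpy, scipy, OpenCV 4.12 (cv2) and the standard library are available. Lean on these libraries where they do the work, as an engineer would, in place of code of your own. Each camera call takes 0.05 s, during which the arm holds its last target. There are 200 camera calls.

## Task

The small satellite is loaded in its deployer and stands on the pusher spring. Swing the deployer's door down onto it, then take the blue locating pin from the rack and push it down through the hole in the door's lug and the hole in the latch bracket below until its shoulder has pressed the door fully shut. The spring lifts the door again if you let go, so finish still gripping the pin and pressing the door shut with it, ready for a colleague to drive the latch screws; the gripper must not touch the satellite, and the other pins and things on the bench stay where they are.

Things in the scene. Friction and masses are not known exactly. Their poses are not given: they have to be found in the camera images.
- hinge (a point): Middle of the door's hinge axis, fixed on the deployer, 170.5 mm above the bench. z is up, y along the hinge axis, -x points level from the hinge across the mouth to the latch side. The pin hole lies 150 mm from the axis along -x.
- door (a joint): Door angle in rad: 0 fully shut (level, on the rim), 1.57 straight up, 2.05 its stop. The hinge is stiff (0.18 N m of friction): the door stays where it is left. At about 0.11 rad a foot under its middle meets the satellite; from there the satellite's spring pushes back, and shutting the door fully takes about 10 N down at the lug. Let go, it springs back to about 0.09 rad.
- door_face (a point): Point on the door's outer face (its top when shut), mid-width, 105 mm from the hinge axis: a good place to push. Its z axis points out of that face, -x from hinge to lug. The door is an aluminium plate 8 mm thick (hinge axis in mid-thickness), 122 mm wide, reaching 126 mm from the axis; a lug 44 mm wide in the middle of its free edge reaches 170 mm.
- lug_hole (a point): Centre of the pin hole in the door's lug, on the outer face, 150 mm from the hinge axis; the hole is round, 12 mm wide, through the 8 mm thick lug. It moves with the door; axes as door_face.
- bracket_hole (a point): Centre of the upper mouth of the pin hole in the deployer's latch bracket, fixed, 166.5 mm above the bench; the hole is round, vertical, 10.5 mm wide, through the 12 mm thick bracket, open below. With the door shut the lug lies flat on the bracket and both holes are in line, the lug's outer face then being 8 mm above this point. Axes as hinge.
- pin_grip (a point): Middle of the locating pin's blue head, the place to grip it: 28 mm above its shoulder's underside. Pin (60 g): head 18 mm in diameter, 6 to 50 mm above the shoulder's underside; steel shoulder disc 24 mm wide, 6 mm thick; shank 8 mm in diameter, 32 mm long below it, last 6 mm tapered. z up the pin. It starts standing in the rack, its shoulder's underside 45 mm above the bench.
- pin_tip (a point): Lower tip of the locating pin's shank, 32 mm below the underside of its shoulder.
- pin: The locating pin as a whole; origin at the centre of its shoulder's underside.
- rack: White plastic pin rack fixed to the bench, 190 x 56 x 45 mm; origin at the centre of its underside, x along the row of its three holes (10 mm wide, 62 mm apart, 40 mm deep). The blue pin and two pins of the same shape, with red and yellow heads, stand in these holes, in any order.
- red_pin: Pin like the locating pin but with a red head; stays in the rack.
- yellow_pin: Pin like the locating pin but with a yellow head; stays in the rack.
- hygrometer: Small grey thermo-hygrometer, 75 mm wide and 88 mm high, standing on the bench; origin on the bench under it. A bystander.
- driver: Screwdriver with a blue handle lying on the bench left of the deployer; a bystander.
- satellite: The 1U satellite in the deployer, 97 x 97 x 113 mm, 1 kg, white with black solar cells, free to sink on its spring; its top is about 1.5 mm below the rim while the door is open. Origin at the centre of its underside. Not to be touched by the gripper.
- deployer: Bare aluminium box fixed to the bench, about 122 x 122 mm, mouth upward, rim 166.5 mm above the bench; origin at the centre of its underside, axes as hinge (hinge at +x 72 mm, latch bracket at -x).

How it is judged:
By the outcome, as a careful person would: the job done as asked, in the order asked, and still so for the second after the job is handed in, while the arm keeps its last pose, push and grip.
It also fails if it takes over 61 s, if anything falls off the work surface, if the arm or the gripper's body presses on something with over 40 N, if the wrist force passes 120 N, or if a joint passes its speed limit or range.

## Working session

There is one attempt and no reset: what is moved stays moved. The work goes in short steps, Python scripts to look and compute and a shell command to move; the robot and the scene stay as the last step left them, time stands still between calls to the robot, and variables do not carry over. Pictures are saved under pics/ and viewed, at most 10 in all, crops included, and the job is handed in when it is done.

```bash
mkdir -p pics; ls; python3 - <<'E'
from workcell import *
import cv2
for n in("scene","top"):
    cv2.imwrite(f"pics/{n}0.png",cv2.resize(capture(n)[:,:,::-1],(800,600),interpolation=cv2.INTER_CUBIC))
    p=camera_params(n);print({k:[round(float(x),4) for x in __import__('numpy').ravel(v)] for k,v in p.items()})
print(state())
E
```

```text
pics
{'camera_matrix': [433.2037, 0.0, 248.6345, 0.0, 433.2037, 193.7157, 0.0, 0.0, 1.0], 'D': [-0.0442, 0.0, 0.0, 0.0, 0.0], 'rvec': [2.03, 0.719, -0.3921], 'tvec': [-0.4601, -0.0985, 1.6976]}
{'camera_matrix': [443.8652, 0.0, 254.3421, 0.0, 443.8652, 187.0032, 0.0, 0.0, 1.0], 'D': [-0.0592, 0.0, 0.0, 0.0, 0.0], 'rvec': [2.1392, -2.1017, 0.213], 'tvec': [-0.0138, 0.5916, 1.3235]}
{'t': 0.1, 'joint_pos': array([-1.21330256e+00,  3.78026378e-01,  7.97674016e-02,  1.27440876e+00,
       -2.05368895e-05,  1.46049956e+00]), 'qvel': array([ 2.13772378e-04, -1.51030291e-03,  3.46611965e-03,  5.54484816e-05,
       -3.89772726e-05,  6.79181358e-04]), 'joint_torque': array([ 1.01180245e-03, -4.64695251e+01,  2.70581281e+01,  1.19890377e-02,
       -1.77526363e-04, -1.89457120e-05]), 'eef_pos': array([ 0.25904745, -0.51261092,  0.19763667]), 'tcp_rot': array([-3.05424602e+00, -7.27692326e-01,  3.94186060e-04]), 'ft_force': array([-0.03463871,  0.55335154, -0.17594683]), 'moment': array([ 0.03152292, -0.02469002, -0.00439094]), 'grip_force': 0.0, 'finger_gap': 1.000216187682251}
```

View pics/scene0.png

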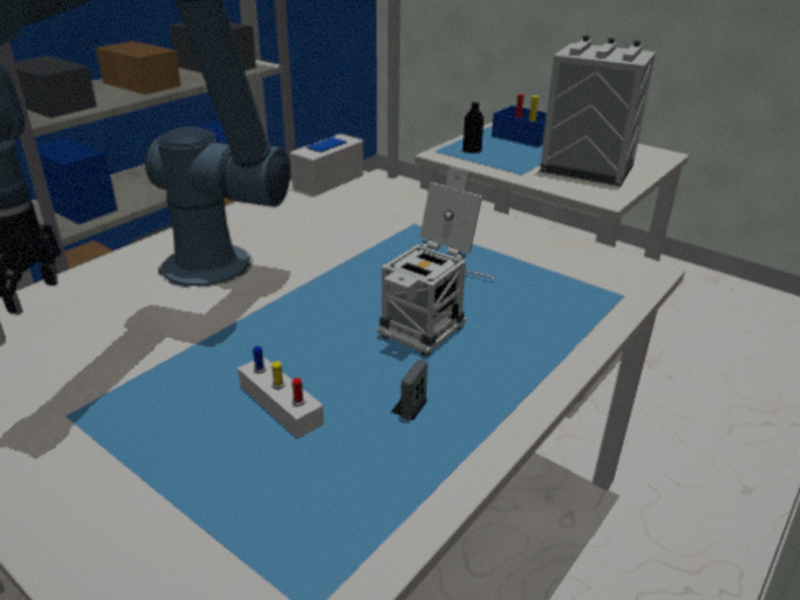

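View pics/top0.png

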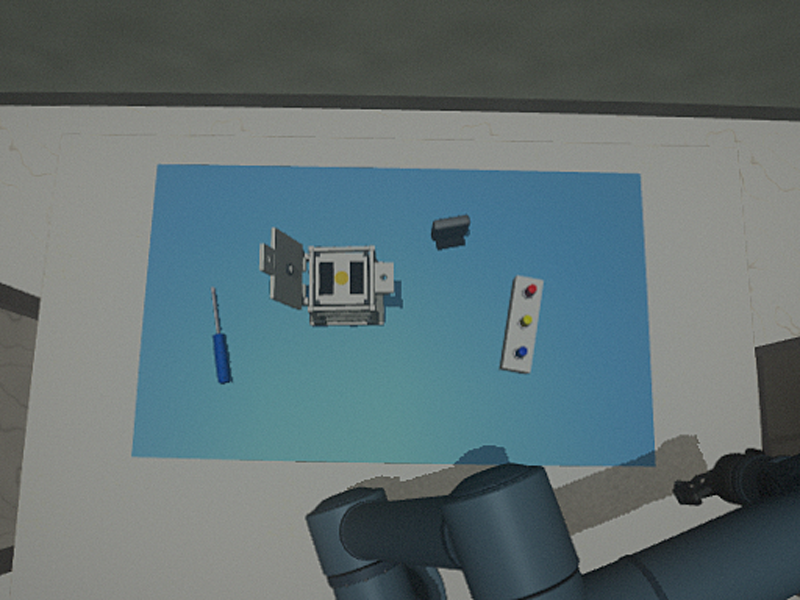

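The scene picture shows the deployer at about (425,290) with its door open, leaning past vertical. The rack pins there are blue (258,358), yellow (277,372) and red (297,388). In the top picture the hinge is on the left (+y) side at about (305,275), the latch bracket is at (385,278), and the blue pin is at (521,352).

```bash
cat > h.py <<'E'
from workcell import *
import cv2,numpy as np
from scipy.optimize import least_squares
P={n:camera_params(n) for n in("scene","top")}
def arr(n):
    p=P[n];return [np.array(p[k],float) for k in("rvec","tvec","camera_matrix","D")]
def proj(n,X):
    r,t,K,D=arr(n);return cv2.projectPoints(np.array(X,float).reshape(-1,3),r,t,K,D)[0].reshape(-1,2)
def tri(ps,pt):
    f=lambda X:np.r_[proj("scene",X)[0]-ps,proj("top",X)[0]-pt]
    s=least_squares(f,[.5,0,.1]);return s.x,np.abs(s.fun).max()
def shot(n,k=4): return np.mean([capture(n).astype(float) for _ in range(k)],0).astype(np.uint8)
def crop(im,x,y,w,h,s): # out px = s*(px-x)+ (s-1)/2
    return cv2.resize(im[y:y+h,x:x+w,::-1],None,fx=s,fy=s,interpolation=cv2.INTER_CUBIC)
def up(c,x,y,s): return (np.array(c,float)+.5)/s-.5+[x,y]
def pins(im,x,y,w,h):
    c=im[y:y+h,x:x+w];hs=cv2.cvtColor(c,cv2.COLOR_RGB2HSV).astype(int);o={}
    for n,lo,hi in(("red",-8,8),("yellow",22,34),("blue",112,128)):
        H=np.where(hs[...,0]>170,hs[...,0]-180,hs[...,0])
        m=((H>=lo)&(H<=hi)&(hs[...,1]>130)).astype(np.uint8)
        k,l,st,ce=cv2.connectedComponentsWithStats(m);i=1+np.argmax(st[1:,4]);o[n]=(ce[i]+[x,y],st[i].tolist())
    return o
E
python3 - <<'E'
from h import *
s=shot("scene");t=shot("top")
np.savez("im0.npz",s=s,t=t)
cv2.imwrite("pics/A.png",crop(t,162,142,100,75,8))
cv2.imwrite("pics/B.png",crop(s,240,105,80,120,5))
cv2.imwrite("pics/C.png",np.hstack([crop(s,150,217,60,64,7),crop(t,316,172,40,64,7)]))
a=pins(s,150,217,60,64);b=pins(t,316,172,40,64)
for n in a: print(n,a[n],b[n],tri(a[n][0],b[n][0]))
E
```

```text
red (array([190.07142857, 248.74285714]), [37, 25, 6, 15, 70]) (array([339.91304348, 184.65217391]), [22, 10, 5, 6, 23]) (array([ 0.6013584 , -0.26634757,  0.07546782]), np.float64(0.3488125191835252))
yellow (array([176.98529412, 238.42647059]), [24, 15, 6, 15, 68]) (array([337.        , 204.13636364]), [19, 30, 5, 6, 22]) (array([ 0.54022152, -0.25659728,  0.0745034 ]), np.float64(0.26072080186028757))
blue (array([165.01818182, 228.87272727]), [13, 5, 5, 15, 55]) (array([334.23809524, 224.33333333]), [16, 50, 5, 6, 21]) (array([ 0.47867223, -0.24678146,  0.07286081]), np.float64(0.5095485358642975))
```

View pics/A.png

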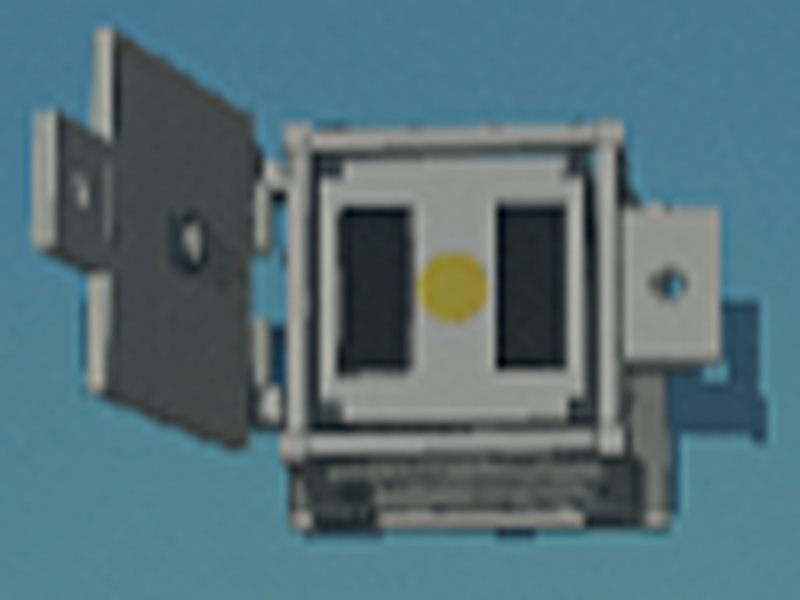

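View pics/B.png

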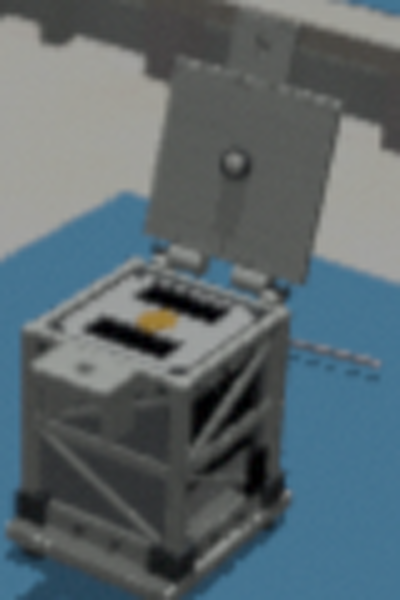

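View pics/C.png

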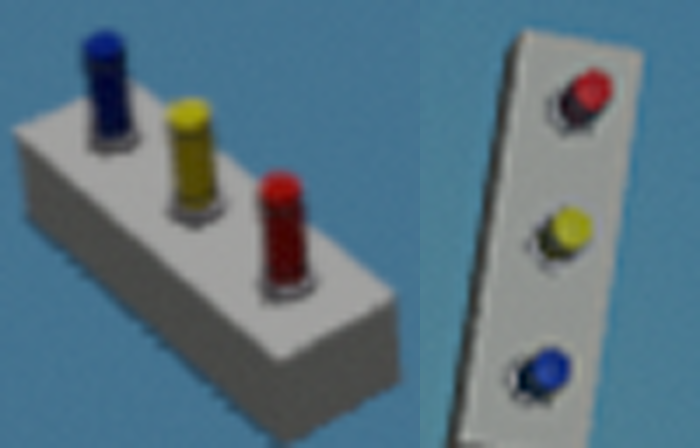

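A shows the bracket hole at (669,284), the rim corners at (287,127), (622,125), (622,450) and (287,457), and the lug hole at (82,188). B shows the bracket hole at (85,369) and the lug hole at (264,42). C shows the blue pin at the near end of the rack, with the heads in clear view.

```bash
cat >> h.py <<'E'
def model(p):
    x,y,yaw,th=p
    c,s=np.cos(yaw),np.sin(yaw);R=np.array([[c,-s,0],[s,c,0],[0,0,1]])
    L=[(.061,-.061,.1665),(-.061,-.061,.1665),(-.061,.061,.1665),(.061,.061,.1665),(-.078,0,.1665)]
    def door(r,yy,h): return (.072-r*np.cos(th)+h*np.sin(th),yy,.1705+r*np.sin(th)+h*np.cos(th))
    L+=[door(.150,0,-.004),door(.126,-.061,-.004),door(.126,.061,-.004)]
    L+=[door(.150,0,.004),door(.105,0,.004)]
    return np.array(L)@R.T+[x,y,0]
E
python3 - <<'E'
from h import *
A=up([(287,127),(622,125),(622,450),(287,457),(669,284),(82,188),(113,30),(105,392)],162,142,8)
B=up([(290,308),(180,378),(24,325),(138,260),(85,369),(264,42),(340,100),(178,60)],240,105,5)
w=np.array([1,1,1,1,2,2,1,1])[:,None]
off=lambda p:((proj("top",model(p)[:8])-A)*w,(proj("scene",model(p)[:8])-B)*w)
f=lambda p:np.r_[off(p)[0].ravel(),off(p)[1].ravel()]
s=least_squares(f,[.6,.1,1.57,1.7],loss="soft_l1")
print(s.x.round(4));print(np.c_[off(s.x)[0],off(s.x)[1]].round(2))
m=model(s.x);print("bracket",m[4].round(4),"hinge",m[[0,3]].mean(0),"lug out",m[8],"face",m[9])
print("tri bracket",tri(B[4],A[4]),"tri lug(inner)",tri(B[5],A[5]),m[5])
# check pins: fixed height head mid z=.073, rack line
for n,ps,pt in(("blue",(165.0,228.9),(334.24,224.33)),):
  pass
# eye-read: shoulder discs/top of head in C
S=up([(104,44),(112,140)],150,217,7);T=up([(552,366)],316-60,172,7)
print("blue head top",tri(S[0],T[0]))
for n,ps,pt in (("red",(281,186),(593,90)),("yellow",(189,112),(573,229)),("blue",(104,44),(552,368))):
  print(n,tri(up(ps,150,217,7),up(pt,256,172,7)))
E
```

```text
[0.5973 0.1016 1.6005 1.8411]
[[-0.23 -0.58  0.05  0.02]
 [-0.1  -0.8   0.45  1.42]
 [ 0.15 -0.01 -0.81 -0.06]
 [-0.77 -0.41 -1.06 -1.1 ]
 [ 0.12 -0.46 -0.93 -1.53]
 [-0.89 -0.28 -0.82 -0.4 ]
 [ 0.25 -0.83 -0.35  0.43]
 [ 0.18 -0.45 -0.74 -0.75]]
bracket [0.5996 0.0236 0.1665] hinge [0.59545664 0.16257094 0.1665    ] lug out [0.59382626 0.21745229 0.31398624] face [0.59418305 0.20544235 0.27061996]
tri bracket (array([0.60003717, 0.02428064, 0.1635647 ]), np.float64(0.22918528770486546)) tri lug(inner) (array([0.5945427 , 0.20925687, 0.31539103]), np.float64(0.37951620172287903)) [0.59405519 0.20974612 0.31612228]
blue head top (array([ 0.47736683, -0.24439589,  0.09222783]), np.float64(0.26594794380852704))
red (array([ 0.59886917, -0.26400941,  0.09187089]), np.float64(0.43901832004235075))
yellow (array([ 0.53732968, -0.25411369,  0.0919564 ]), np.float64(0.43553507971904537))
blue (array([ 0.47673791, -0.24423446,  0.0918376 ]), np.float64(0.3582218738360723))
```

```bash
python3 -m creep '[[[2.4,3.5,2],[0,0,10]],[[2.4,3.5,2],[0,0,10]],[[2.4,3.5,2],[0,0,10]],[[2.4,3.5,2],[0,0,10]],[[2.4,3.5,2],[0,0,10]],[[2,3.5,2],[0,0,10]],[[0.5,5,0],[0,0,10]],[[0.5,5,0],[0,0,10]]]' 0 40; python3 -m creep '[[[1,5,0],[0,0,10]],[[1,5,0],[0,0,10]],[[1,5,0],[0,0,10]],[[1,5,0],[0,0,10]],[[0,5,0],[0,0,10]],[[0,5,0],[0,0,10]],[[-1,5,0],[0,0,4]],[[-1,5,0],[0,0,0]]]'
```

```text
t: 1.5
eef_pos: [0.4098, -0.202, 0.3189]
tcp_rot: [1.865, 2.526, 0.001]
ft_force: [1.0, 1.0, 0.6]
finger_gap: 0.002
grip_force: 0.0
t: 2.5
eef_pos: [0.4289, 0.1984, 0.3187]
tcp_rot: [0.251, 3.131, 0.0]
ft_force: [-0.5, 0.3, -0.5]
finger_gap: 0.001
grip_force: 0.0
```

```bash
python3 -m creep '[[[0,4,0],[0,0,0]],[[0,4.2,0],[0,0,0]],[[4,0,0],[0,0,0]],[[4,0,-0.4],[0,0,0]],[[4,0,-0.5],[0,0,0]],[[3,0,-0.5],[0,0,0]],[[1.7,0,0],[0,0,0]],[[0,0,0],[0,0,0]]]'; python3 - <<'E'
from h import *
cv2.imwrite("pics/D.png",np.hstack([crop(capture("top"),150,130,100,90,4),crop(capture("scene"),235,70,90,90,4)]))
E
```

```text
t: 3.5
eef_pos: [0.5972, 0.2785, 0.3033]
tcp_rot: [-0.253, -3.13, 0.001]
ft_force: [0.8, 0.5, -0.3]
finger_gap: -0.001
grip_force: 0.0
```

View pics/D.png

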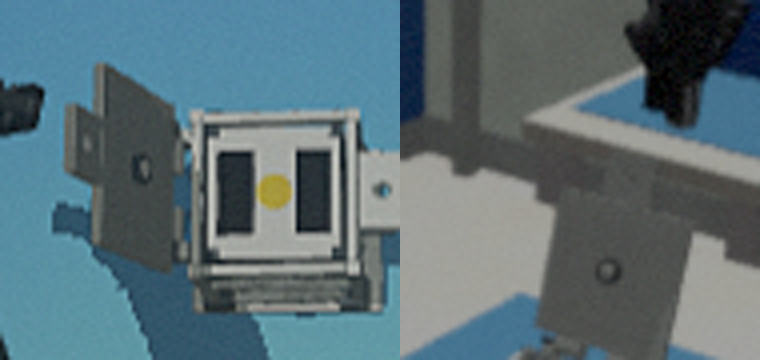

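D shows the shut fingers behind the door, level with the lug and clear of it. I'll push it over now.

```bash
python3 -m creep '[[[0,-2.5,0],[0,0,0]],[[0,-1.5,0.2],[0,0,0]],[[0,-1.5,0],[0,0,0]],[[0,-1.5,0],[0,0,0]],[[0,-1.5,0],[0,0,0]],[[0,-1.8,0],[0,0,0]],[[0,-1.8,-0.4],[0,0,0]],[[0,-1.9,-0.8],[0,0,0]]]'; python3 -m creep '[[[0,-1.9,-0.8],[0,0,0]],[[0,-1.5,-1.1],[0,0,0]],[[0,-1.5,-1.4],[0,0,0]],[[0,-1.1,-1.7],[0,0,0]],[[0,-1.1,-1.7],[0,0,0]],[[0,-0.4,-1.3],[0,0,0]],[[0,-0.4,-1.3],[0,0,0]],[[0,0,0],[0,0,0]]]'
```

```text
t: 4.6
eef_pos: [0.5965, 0.1375, 0.2944]
tcp_rot: [0.252, 3.131, 0.0]
ft_force: [0.1, 0.4, -0.1]
finger_gap: 0.003
grip_force: 0.0
t: 5.6
eef_pos: [0.5955, 0.0596, 0.2003]
tcp_rot: [-0.252, -3.129, -0.0]
ft_force: [-1.4, 0.7, -0.2]
finger_gap: 0.002
grip_force: 0.0
```

```bash
python3 -m creep '[[[0,0,-0.6],[0,0,0]],[[0,0,-0.5],[0,0,0]],[[0,0,-0.4],[0,0,0]],[[0,0,-0.3],[0,0,0]],[[0,0,0],[0,0,0]]]'; python3 - <<'E'
from h import *
cv2.imwrite("pics/E.png",np.hstack([crop(capture("top"),170,140,90,80,4),crop(capture("scene"),235,120,90,80,4)]))
E
```

```text
t: 6.22
eef_pos: [0.5961, 0.0598, 0.1833]
tcp_rot: [-0.252, -3.131, -0.0]
ft_force: [0.5, -0.8, -0.5]
finger_gap: 0.001
grip_force: 0.0
```

View pics/E.png

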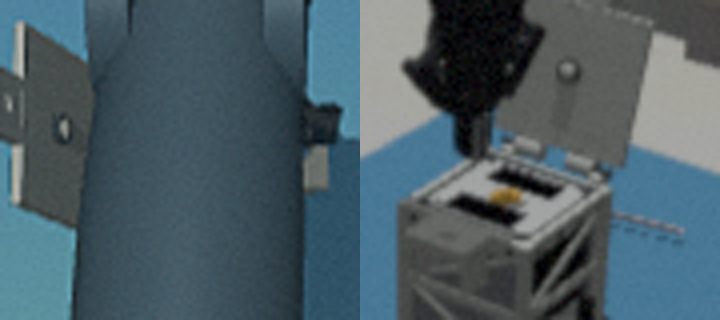

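E shows the door still standing open, with the fingertips at about (475,155) over the mouth, so they missed the door. I'll check where the tip really is against its reported pose.

```bash
python3 - <<'E'
from h import *
st=state();print(st["eef_pos"],st["joint_pos"],st["ft_force"])
print("proj tcp",proj("scene",st["eef_pos"]),proj("top",st["eef_pos"]),"seen scene",up((115,155),235,120,4),"top",up((322,128),170,140,4))
print("D: proj",proj("scene",[.5972,.2785,.3033]),proj("top",[.5972,.2785,.3033]),"seen",up((290,120),235,70,4),up((20,105),150,130,4))
d=np.load("im0.npz");s=shot("scene",1);t=shot("top",1)
cv2.imwrite("pics/F.png",np.hstack([crop(s,235,80,90,130,4),crop(t,140,130,100,90,4)[:, :400] if 0 else cv2.copyMakeBorder(crop(t,165,130,100,90,4),0,160,0,0,0)]))
E
```

```text
[0.59633975 0.05974319 0.18361901] [-6.01605580e-03  4.31701358e-01  1.24434432e-01  1.26339607e+00
  8.64614681e-05  1.54512845e-01] [-0.74489092 -0.68846628  1.07656838]
proj tcp [[262.6508457  167.89672987]] [[232.41592751 176.41211971]] seen scene [263.375 158.375] top [250.125 171.625]
D: proj [[304.40540158 110.76834555]] [[145.79286352 164.4967615 ]] seen [307.125  99.625] [154.625 155.875]
```

View pics/F.png

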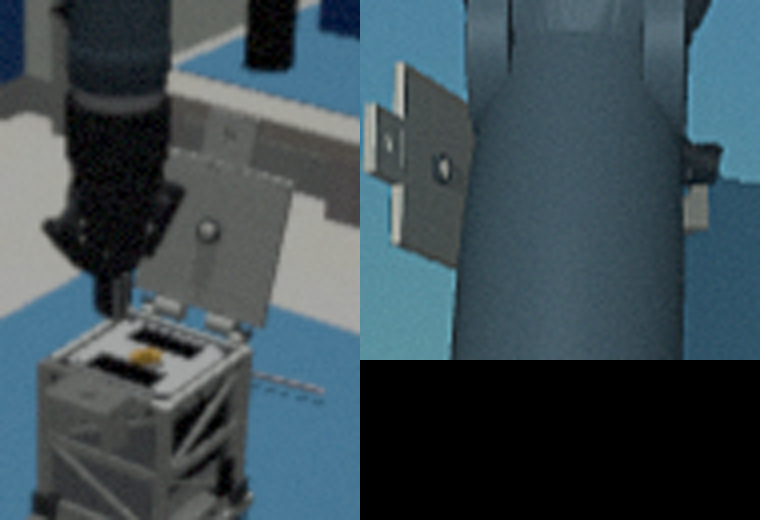

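F shows the door unmoved at the same angle, with the tip at (112,315), about 9 px above its projected pose. I'll use the saved start images and image code to work out the offset.

```bash
python3 -m creep '[[[0,0,3],[0,0,0]],[[0,0,4],[0,0,0]],[[-3,-3,4],[0,0,0]],[[-4,-4,4],[0,0,0]],[[-4,-4,0],[0,0,0]],[[-2,-5,-2],[0,0,0]],[[0,-4,-2],[0,0,0]],[[0,0,0],[0,0,0]]]'; python3 - <<'E'
from h import *
for n in P:
    r,t,K,D=arr(n);print(n,"cam at",-cv2.Rodrigues(r)[0].T@t)
print("tri D",tri(np.array([307,100]),np.array([159,156])))
d=np.load("im0.npz");st=state();print(st["eef_pos"],st["joint_pos"])
print("start proj",proj("scene",[.259,-.513,.198]),proj("top",[.259,-.513,.198]))
s=shot("scene");t=shot("top");np.savez("im1.npz",s=s,t=t)
print("now proj",proj("scene",st["eef_pos"]),proj("top",st["eef_pos"]))
a=proj("scene",st["eef_pos"])[0].astype(int);b=proj("top",st["eef_pos"])[0].astype(int)
A=crop(s,a[0]-32,a[1]-60,65,80,6);B=crop(t,b[0]-32,b[1]-40,65,80,6)
print("crop origins",a-[32,60],b-[32,40]);cv2.imwrite("pics/G.png",np.hstack([A,B]))
E
```

```text
t: 7.42
eef_pos: [0.469, -0.1383, 0.2882]
tcp_rot: [-0.258, -3.129, -0.001]
ft_force: [1.2, 0.4, -0.0]
finger_gap: 0.002
grip_force: 0.0
scene cam at [ 1.29123964 -0.87699849  0.8166213 ]
top cam at [3.23012200e-01 4.62161145e-04 1.41335301e+00]
tri D (array([0.61395399, 0.23994436, 0.35072847]), np.float64(3.642151599537101))
[ 0.46901317 -0.13825246  0.28823947] [-4.16283758e-01  1.94468235e-01  6.25493298e-02  1.44117027e+00
 -2.71322070e-04 -2.51437467e-01]
start proj [[ 26.47544021 205.27002868]] [[441.21708526 301.13805354]]
now proj [[184.03795623 147.26536272]] [[306.89361514 217.55822926]]
crop origins [152  87] [274 177]
```

View pics/G.png

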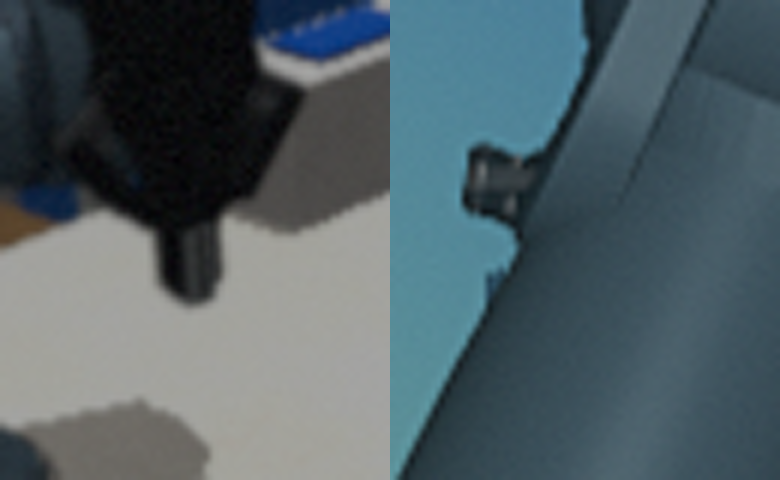

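G shows the tip in the scene view at (192,295), about 11 px above the projected TCP. In the top view a finger knuckle shows at (465,185). I'll fit a constant offset to all the sightings.

```bash
python3 - <<'E'
from h import *
E=np.array([[.5972,.2785,.3033],[.5961,.0598,.1835],[.469,-.1383,.2882]])
S=[(307,100),(263.3,158.9),up((192,298),152,87,6)]
T=[(160.5,154),(254.8,171),up((465-390,185),274,177,6)]
sg=[-1,-1,1];u=np.array([np.cos(np.radians(80.8)),np.sin(np.radians(80.8)),0])
def f(p):
    d=p[:3];r=[]
    for e,s,t,g in zip(E,S,T,sg):
        r+=list(proj("scene",e+d)[0]-s)+list(proj("top",e+d+g*p[3]*u+[0,0,p[4]])[0]-t)
    return np.array(r+[(p[4]-.06)/.01])
s=least_squares(f,[0,0,.03,.05,.06]);print(s.x.round(4));print(f(s.x).round(1))
E
```

```text
[ 0.0037 -0.0003  0.0353  0.0615  0.071 ]
[-0.9  0.7  0.5  2.4  0.5 -0.9 -0.7 -0.7  0.4 -0.2  0.5 -1.9  1.1]
```

```bash
python3 -m creep '[[[-3,3,-5],[0,0,0]],[[0,0,-6],[0,0,0]],[[0,0,-6],[0,0,0]],[[0,0,-6],[0,0,0]],[[0,0,-2.8],[0,0,0]],[[0,0,-1],[0,0,0]],[[0,0,0],[0,0,0]]]'; python3 -m creep '[[[0,0,-0.4],[0,0,0]],[[0,0,-0.4],[0,0,0]],[[0,0,-0.4],[0,0,0]],[[0,0,0],[0,0,0]]]'
```

```text
t: 8.7
eef_pos: [0.442, -0.1076, 0.0243]
tcp_rot: [0.251, 3.131, 0.0]
ft_force: [1.4, 0.4, -0.3]
finger_gap: -0.0
grip_force: 0.0
t: 9.2
eef_pos: [0.4414, -0.1077, 0.0118]
tcp_rot: [-0.252, -3.131, -0.0]
ft_force: [-0.4, -0.4, -0.3]
finger_gap: -0.002
grip_force: 0.0
```

```bash
python3 -m creep '[[[0,0,-0.4],[0,0,0]],[[0,0,-0.4],[0,0,0]],[[0,0,0],[0,0,0]]]'|egrep 'eef|ft'; python3 -m creep '[[[0,0,-0.4],[0,0,0]],[[0,0,-0.3],[0,0,0]],[[0,0,0],[0,0,0]]]'|egrep 'eef|ft'
```

```text
eef_pos: [0.4412, -0.1076, 0.0035]
ft_force: [0.4, 1.4, -0.3]
eef_pos: [0.4413, -0.1076, -0.0034]
ft_force: [-0.9, 0.1, 0.1]
```

The reported TCP is already below the bench and there is no contact, so the reported z is too low. I'll keep touching down gently.

```bash
python3 -m creep '[[[0,0,-0.4],[0,0,0]],[[0,0,-0.4],[0,0,0]],[[0,0,-0.4],[0,0,0]],[[0,0,0],[0,0,0]]]'|egrep 'eef|ft'; python3 -m creep '[[[0,0,-0.4],[0,0,0]],[[0,0,-0.3],[0,0,0]],[[0,0,0],[0,0,0]]]'|egrep 'eef|ft';python3 -m creep '[[[0,0,-0.3],[0,0,0]],[[0,0,-0.2],[0,0,0]],[[0,0,0],[0,0,0]]]'|egrep 'eef|ft'
```

```text
eef_pos: [0.4412, -0.1076, -0.0155]
ft_force: [0.7, 0.4, 0.7]
eef_pos: [0.4413, -0.1076, -0.0223]
ft_force: [-0.4, -0.5, 0.2]
eef_pos: [0.4414, -0.1077, -0.0272]
ft_force: [0.4, 0.4, -0.0]
```

```bash
for i in 1 2 3; do python3 -m creep '[[[0,0,-0.2],[0,0,0]],[[0,0,0],[0,0,0]]]'|egrep 'eef|ft'; done
```

```text
eef_pos: [0.4415, -0.1077, -0.0292]
ft_force: [-0.8, -1.0, -0.6]
eef_pos: [0.4415, -0.1077, -0.0312]
ft_force: [-0.7, -0.6, -0.1]
eef_pos: [0.4418, -0.1078, -0.0327]
ft_force: [-0.4, 0.0, 3.9]
```

Touch-down came at a reported z of −0.0325, so the true height is the reported z plus 32.5 mm. That explains the miss. I'll repeat the door push with this correction.

```bash
python3 -m creep '[[[0,0,5],[0,0,0]],[[-0.5,3.5,5],[0,0,0]],[[-0.5,3.5,5],[0,0,0]],[[-0.5,3.5,5],[0,0,0]],[[0,3.5,5],[0,0,0]],[[0,4.5,2.8],[0,0,0]],[[0,4.5,2.7],[0,0,0]],[[0,5.5,0],[0,0,0]]]'|egrep 'eef|ft'; python3 -m creep '[[[0,5.3,0],[0,0,0]],[[0,5,0],[0,0,0]],[[4,0,0],[0,0,0]],[[4,0,0],[0,0,0]],[[4,0,0],[0,0,0]],[[4,0,0],[0,0,0]],[[1,0,0],[0,0,0]],[[0,0,0],[0,0,0]]]'
```

```text
eef_pos: [0.4281, 0.1788, 0.2743]
ft_force: [0.9, -0.6, -0.1]
t: 13.95
eef_pos: [0.5972, 0.28, 0.2707]
tcp_rot: [-0.253, -3.13, 0.001]
ft_force: [0.1, -0.6, 0.4]
finger_gap: -0.0
grip_force: 0.0
```

```bash
python3 -m creep '[[[0,-2.5,0],[0,0,0]],[[0,-1.5,0.2],[0,0,0]],[[0,-1.5,0],[0,0,0]],[[0,-1.5,0],[0,0,0]],[[0,-1.5,0],[0,0,0]],[[0,-1.8,0],[0,0,0]]]'|egrep 'eef|ft'; python3 -m creep '[[[0,-1.8,-0.4],[0,0,0]],[[0,-1.9,-0.8],[0,0,0]],[[0,-1.9,-0.8],[0,0,0]],[[0,-1.5,-1.1],[0,0,0]],[[0,-1.5,-1.4],[0,0,0]]]'|egrep 'eef|ft'
```

```text
eef_pos: [0.5966, 0.1764, 0.2738]
ft_force: [0.5, 1.8, -0.8]
eef_pos: [0.5967, 0.0895, 0.2286]
ft_force: [0.5, 0.5, 0.3]
```

```bash
python3 -m creep '[[[0,-1.1,-1.7],[0,0,0]],[[0,-1.1,-1.7],[0,0,0]],[[0,-0.4,-1.3],[0,0,0]],[[0,-0.4,-1.3],[0,0,0]],[[0,0,0],[0,0,0]]]'|egrep 'eef|ft'; python3 -m creep '[[[0,0,-0.5],[0,0,0]],[[0,0,-0.5],[0,0,0]],[[0,0,-0.4],[0,0,0]],[[0,0,0],[0,0,0]]]'|egrep 'eef|ft'
```

```text
eef_pos: [0.5955, 0.061, 0.1675]
ft_force: [0.3, -0.2, 0.5]
eef_pos: [0.5963, 0.0614, 0.1546]
ft_force: [0.4, 0.1, -0.8]
```

```bash
python3 -m creep '[[[0,0,-0.2],[0,0,0]],[[0,0,-0.2],[0,0,0]],[[0,0,0],[0,0,0]]]'|egrep 'eef|ft';python3 -m creep '[[[0,0,-0.2],[0,0,0]],[[0,0,-0.2],[0,0,0]],[[0,0,0],[0,0,0]]]'|egrep 'eef|ft'
```

```text
eef_pos: [0.5967, 0.0611, 0.1511]
ft_force: [-0.3, -1.1, -0.0]
eef_pos: [0.5968, 0.0608, 0.1473]
ft_force: [-1.6, -2.6, 4.7]
```

```bash
python3 -m creep '[[[0,0,2],[0,0,0]],[[0,0,4],[0,0,0]],[[-2,-4,2],[0,0,0]],[[-2,-5,0],[0,0,0]],[[-2,-5,0],[0,0,0]],[[-2,-5,0],[0,0,0]],[[-2,-5,0],[0,0,0]],[[-1.9,-5,0],[0,0,0]]]' 1 |egrep 'eef|ft'; python3 - <<'E'
from h import *
s=shot("scene",8);t=shot("top",8);np.savez("im2.npz",s=s,t=t);d=np.load("im0.npz")
print("sat dot px before/after",d["t"][177,218],t[177,218],"door-area mean change",np.abs(t.astype(int)-d["t"])[150:195,165:190].mean())
# pins with known z: head mid .073, top .095
a=pins(d["s"],150,217,60,64);b=pins(d["t"],316,172,40,64)
for n,top in (("red",((281,186),(593,90))),("yellow",((189,112),(573,229))),("blue",((104,44),(552,368)))):
    o=[]
    for ps,pt,z in((a[n][0],b[n][0],.073),(up(top[0],150,217,7),up(top[1],256,172,7),.095)):
        o.append(least_squares(lambda q:np.r_[proj("scene",[*q,z])[0]-ps,proj("top",[*q,z])[0]-pt],[.5,-.25]).x.round(4))
    print(n,o)
b2=pins(t,316,172,40,64);print(b["blue"],b2["blue"])
E
```

```text
eef_pos: [0.477, -0.2298, 0.2265]
ft_force: [0.4, 0.2, 0.2]
sat dot px before/after [143 131  54] [141 144 141] door-area mean change 40.93688888888889
red [array([ 0.6009, -0.2659]), array([ 0.5995, -0.2645])]
yellow [array([ 0.5399, -0.2564]), array([ 0.5379, -0.2546])]
blue [array([ 0.4787, -0.2468]), array([ 0.4774, -0.2446])]
(array([334.23809524, 224.33333333]), [16, 50, 5, 6, 21]) (array([333.        , 222.66666667]), [16, 50, 3, 2, 3])
```

The door is down: the satellite's yellow dot is hidden and the door area has changed. Next I'll descend over the blue pin.

```bash
python3 -m creep '[[[0.1,-1.6,-3],[0,0,0]],[[0,0,-5],[0,0,0]],[[0,0,-5],[0,0,0]],[[0,0,-3],[0,0,0]],[[0,0,-2],[0,0,0]],[[0,0,-1.5],[0,0,0]],[[0,0,-1],[0,0,0]],[[0,0,0],[0,0,0]]]' |egrep 'eef|ft'
```

```text
eef_pos: [0.4784, -0.2446, 0.0217]
ft_force: [-1.0, 0.4, 0.6]
```

```bash
python3 -m creep '[[[0,-0.1,0],[0,0,0]],[[0,0,0],[0,0,0]],[[0,0,0],[0,0,0]],[[0,0,0],[0,0,0]],[[0,0,0],[0,0,0]],[[0,0,0],[0,0,0]],[[0,0,0],[0,0,0]],[[0,0,0],[0,0,0]]]' 0 60
```

```text
t: 21.0
eef_pos: [0.479, -0.2453, 0.0224]
tcp_rot: [0.251, 3.131, 0.001]
ft_force: [0.1, 2.4, 5.8]
finger_gap: 0.197
grip_force: 58.4
```

```bash
python3 -m creep '[[[0,0,1],[0,0,0]],[[0,0,2],[0,0,0]],[[0,0,3],[0,0,0]],[[0,0,5],[0,0,0]],[[0,0,5],[0,0,0]],[[0,0,5.3],[0,0,0]],[[2,4.5,0],[0,0,0]],[[2,4.5,0],[0,0,0]]]' |egrep 'eef|ft|gap|grip'; python3 -m creep '[[[2,4.5,0],[0,0,0]],[[2,4.5,0],[0,0,0]],[[2,4.5,0],[0,0,0]],[[2,4.4,0],[0,0,0]],[[0.2,0,0],[0,0,0]],[[0,0,0],[0,0,0]]]' |egrep 'eef|ft|gap|grip|rot'
```

```text
eef_pos: [0.5193, -0.1562, 0.2363]
ft_force: [0.4, -0.3, -1.1]
finger_gap: 0.191
grip_force: 58.7
eef_pos: [0.6005, 0.0226, 0.2348]
tcp_rot: [-0.252, -3.131, 0.002]
ft_force: [-1.0, -0.4, -0.5]
finger_gap: 0.193
grip_force: 58.8
```

```bash
python3 -m creep '[[[0,0.1,-1],[0,0,0]],[[0,0,-1],[0,0,0]],[[0,0,0],[0,0,0]]]' |egrep 'eef'; python3 - <<'E'
from h import *
s=shot("scene",8);t=shot("top",8);np.savez("im3.npz",s=s,t=t)
e=state()["eef_pos"];print(e)
p=[.5973,.1016,1.6005,.09];m=model(p)
print("bracket",m[4],"lug out",m[8])
for n in P: print(n,"lug",proj(n,m[8]),"bracket",proj(n,m[4]),"pin tip",proj(n,[e[0],e[1],e[2]-.0094]),"shoulder",proj(n,[e[0],e[1],e[2]+.0226]))
A=crop(s,225,128,50,75,8);B=crop(t,215,145,50,75,8)
cv2.imwrite("pics/H.png",np.hstack([A,B]))
E
```

```text
eef_pos: [0.5993, 0.0236, 0.2135]
[0.60064235 0.02429261 0.21498232]
bracket [0.59961655 0.02363441 0.1665    ] lug out [0.59958784 0.02460059 0.18796559]
scene lug [[256.43799693 171.28502122]] bracket [[256.1435105  177.63736949]] pin tip [[256.74161053 166.23895658]] shoulder [[256.90638631 156.61392581]]
top lug [[244.80014949 175.17957172]] bracket [[245.24723438 176.82145747]] pin tip [[244.82461076 173.42090732]] shoulder [[244.65022087 170.78097862]]
```

View pics/H.png

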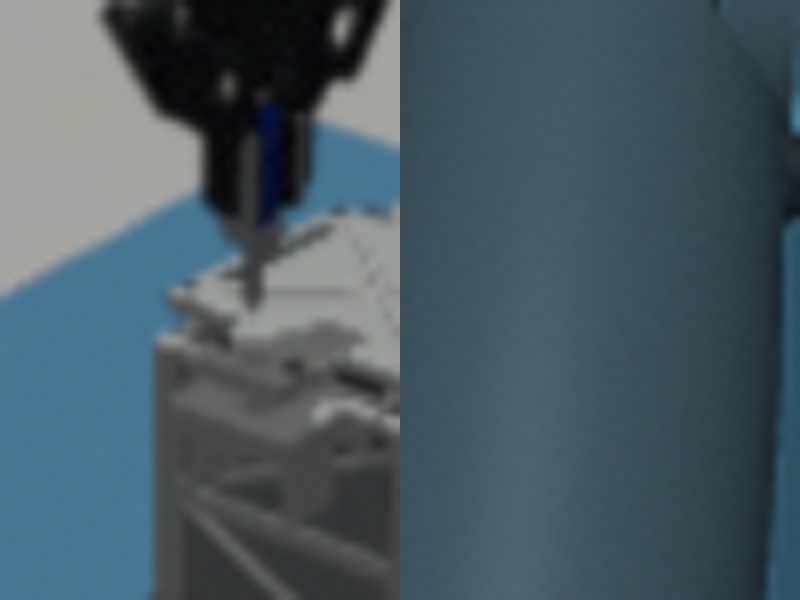

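H shows the pin held upright with its tip at (253,308), exactly where I predicted it. The door is nearly shut. The dark spot at (293,366) doesn't match my predicted lug hole at (251,346), so I'll check it against the model outline.

```bash
python3 - <<'E'
from h import *
def pt(r,y,h,th,p=(.5973,.1016,1.6005)):
    x=.072-r*np.cos(th)+h*np.sin(th);z=.1705+r*np.sin(th)+h*np.cos(th)
    c,s=np.cos(p[2]),np.sin(p[2]);return [p[0]+c*x-s*y,p[1]+s*x+c*y,z]
for th in(0.,.05,.09,.13):
    q={k:((proj("scene",pt(*v,th))[0]-[225,128]+.5)*8-.5).round().tolist() for k,v in dict(cornL=(.126,.061,.004),cornLb=(.126,.061,-.004),lugL0=(.126,.022,.004),lugL=(.17,.022,.004),lugR=(.17,-.022,.004),lugR0=(.126,-.022,.004),hole=(.15,0,.004),cornF=(.126,-.061,.004)).items()}
    print(th,q)
g=cv2.cvtColor(np.load("im3.npz")["s"],cv2.COLOR_RGB2GRAY);print(np.arange(249,272));
for y in range(163,184): print(y,*g[y,249:272])
# im2: unobstructed top and scene
d=np.load("im2.npz");print("top");g=cv2.cvtColor(d["t"],cv2.COLOR_RGB2GRAY);print(*range(236,256))
for y in range(166,188): print(y,*g[y,236:256])
for th in (.05,.09): print(proj("top",[pt(.15,0,.004,th),pt(.17,.022,.004,th),pt(.17,-.022,.004,th)]))
E
```

```text
0.0 {'cornL': [163.0, 311.0], 'cornLb': [163.0, 329.0], 'lugL0': [244.0, 340.0], 'lugL': [174.0, 385.0], 'lugR': [269.0, 421.0], 'lugR0': [338.0, 375.0], 'hole': [253.0, 382.0], 'cornF': [423.0, 406.0]}
0.05 {'cornL': [164.0, 296.0], 'cornLb': [163.0, 315.0], 'lugL0': [245.0, 326.0], 'lugL': [175.0, 365.0], 'lugR': [270.0, 401.0], 'lugR0': [339.0, 360.0], 'hole': [254.0, 364.0], 'cornF': [425.0, 391.0]}
0.09 {'cornL': [165.0, 284.0], 'cornLb': [163.0, 303.0], 'lugL0': [246.0, 314.0], 'lugL': [176.0, 349.0], 'lugR': [271.0, 384.0], 'lugR0': [340.0, 348.0], 'hole': [255.0, 350.0], 'cornF': [426.0, 379.0]}
0.13 {'cornL': [166.0, 272.0], 'cornLb': [164.0, 291.0], 'lugL0': [247.0, 301.0], 'lugL': [178.0, 332.0], 'lugR': [273.0, 367.0], 'lugR0': [341.0, 335.0], 'hole': [257.0, 335.0], 'cornF': [428.0, 366.0]}
[249 250 251 252 253 254 255 256 257 258 259 260 261 262 263 264 265 266
 267 268 269 270 271]
163 117 148 153 144 137 131 93 65 83 143 153 154 154 154 154 154 154 154 154 157 156 149 140
164 139 153 155 153 143 131 91 65 79 126 134 134 134 135 135 135 134 133 134 143 145 154 155
165 
[... 2881 characters left out ...]
54 155 155 155 154 155 156 151 60 52 86 162 157 157 155 101 90 71 74 71
182 156 158 160 159 159 159 162 160 126 101 134 166 162 164 159 101 90 71 74 71
183 155 125 127 121 125 124 124 120 122 106 131 126 125 126 125 96 91 70 74 71
184 150 78 124 78 128 126 125 112 77 83 83 83 83 83 87 97 91 71 74 72
185 151 77 163 95 169 165 166 164 138 137 140 139 140 139 142 138 89 70 74 73
186 151 71 162 93 141 139 138 140 141 144 142 144 143 142 143 137 88 71 74 72
187 152 72 165 96 81 81 83 82 82 83 84 83 84 85 87 110 110 70 74 72
[[245.03521142 175.64079296]
 [252.15287675 183.06947575]
 [251.97306706 167.95537983]]
[[244.80014949 175.17957172]
 [251.93057212 182.58353546]
 [251.75135907 167.39307349]]
```

```bash
python3 - <<'E'
from h import *
d=np.load("im2.npz");g=cv2.cvtColor(d["s"],cv2.COLOR_RGB2GRAY);print(*range(246,270))
for y in range(164,182): print(y,*g[y,246:270])
g=cv2.cvtColor(np.load("im0.npz")["s"],cv2.COLOR_RGB2GRAY);print("im0",*range(249,266))
for y in range(173,184): print(y,*g[y,249:266])
J=[(proj("scene",[.5996+a,.024+b,.188+c])-proj("scene",[.5996,.024,.188]))[0]*1000 for a,b,c in((1e-3,0,0),(0,1e-3,0),(0,0,1e-3))];print(np.round(J,0)/1000)
E
```

```text
246 247 248 249 250 251 252 253 254 255 256 257 258 259 260 261 262 263 264 265 266 267 268 269
164 122 138 124 139 152 155 153 143 135 134 136 134 135 134 134 134 135 134 133 133 133 134 142 144
165 99 106 106 123 148 153 155 152 149 147 147 146 146 146 146 146 146 146 146 146 146 146 149 149
166 90 82 85 91 107 126 149 154 153 154 154 154 154 153 153 153 153 153 153 153 153 153 153 153
167 101 89 88 84 80 91 107 113 127 151 155 155 155 154 155 154 153 154 154 154 153 154 153 154
168 106 97 106 97 77 73 80 90 121 151 151 156 156 156 155 155 155 154 154 154 154 153 153 153
169 115 109 106 86 74 69 76 115 143 155 155 157 157 153 154 156 156 156 156 155 155 154 154 154
170 144 139 115 96 101 111 82 96 146 155 156 157 157 157 157 158 157 157 157 156 155 156 155 154
171 111 114 134 141 144 145 124 111 145 148 148 149 152 156 158 157 158 158 159 158 155 154 154 155
172 77 82 111 134 139 149 148 146 146 128 118 119 133 147 151 143 143 155 158 155 137 130 128 148
173 73 65 82 95 101 116 137 148 149 135 122 120 127 145 122 100 109 147 151 133 101 90 91 105
174 70 59 66 79 84 87 98 108 117 13
[... 824 characters left out ...]
 149 141 140 140 141 137 116 76
175 106 137 148 153 154 154 152 151 154 148 148 150 146 132 135 140 140
176 141 151 154 154 154 155 154 151 152 151 154 155 154 148 149 146 135
177 154 155 154 155 154 151 142 130 136 145 152 155 155 153 148 147 149
178 150 154 155 156 153 146 123 100 103 121 144 153 156 155 153 152 154
179 116 137 149 152 154 151 134 117 117 134 149 152 153 155 154 153 150
180 82 95 106 117 137 149 148 146 146 150 153 153 153 153 152 149 129
181 69 72 74 81 95 116 135 147 151 153 154 154 155 151 139 117 91
182 69 71 70 72 72 81 94 106 115 136 148 151 148 130 102 79 70
183 69 69 69 68 71 72 72 75 80 96 104 114 113 92 73 68 65
[[ 0.264  0.103]
 [ 0.206 -0.125]
 [ 0.005 -0.293]]
```

The lug hole's scene column is 256.5 and the tip's is 256.15, so I'll nudge about 1 mm and descend, watching the force.

```bash
python3 -m creep '[[[0.07,0.06,-0.6],[0,0,0]],[[0,0,-0.6],[0,0,0]],[[0,0,-0.4],[0,0,0]],[[0,0,-0.3],[0,0,0]],[[0,0,0],[0,0,0]]]' |egrep 'eef|ft|gap'; python3 -m creep '[[[0,0,-0.4],[0,0,0]],[[0,0,-0.4],[0,0,0]],[[0,0,-0.4],[0,0,0]],[[0,0,0],[0,0,0]]]' |egrep 'eef|ft|gap'
```

```text
eef_pos: [0.6011, 0.0249, 0.1956]
ft_force: [0.1, -0.1, -0.8]
finger_gap: 0.193
eef_pos: [0.6009, 0.0249, 0.1834]
ft_force: [-0.2, 0.4, 0.0]
finger_gap: 0.196
```

```bash
for i in 1 2; do python3 -m creep '[[[0,0,-0.3],[0,0,0]],[[0,0,-0.3],[0,0,0]],[[0,0,0],[0,0,0]]]' |egrep 'eef|ft|gap';done; python3 -c "
from workcell import *
print(state()['moment'])"
```

```text
eef_pos: [0.6011, 0.0249, 0.1776]
ft_force: [0.0, -0.2, -1.5]
finger_gap: 0.196
eef_pos: [0.601, 0.0249, 0.1716]
ft_force: [0.2, 0.3, -1.2]
finger_gap: 0.193
[-0.06445828 -0.00913662  0.04483638]
```

```bash
for i in 1 2; do python3 -m creep '[[[0,0,-0.3],[0,0,0]],[[0,0,-0.3],[0,0,0]],[[0,0,0],[0,0,0]]]' |egrep 'eef|ft|gap';done
```

```text
eef_pos: [0.6011, 0.0248, 0.1656]
ft_force: [0.2, 0.1, -1.5]
finger_gap: 0.196
eef_pos: [0.6015, 0.0246, 0.1601]
ft_force: [-0.5, -0.6, 1.5]
finger_gap: 0.194
```

```bash
for i in 1 2 3; do python3 -m creep '[[[0,0,-0.2],[0,0,0]],[[0,0,0],[0,0,0]]]' 0 90|egrep 'eef|ft|gap';done
```

```text
eef_pos: [0.6015, 0.0244, 0.1582]
ft_force: [-0.3, -2.2, 4.0]
finger_gap: 0.189
eef_pos: [0.6015, 0.0243, 0.1561]
ft_force: [-0.7, -3.2, 4.5]
finger_gap: 0.188
eef_pos: [0.6015, 0.0243, 0.1542]
ft_force: [-0.3, -2.6, 4.9]
finger_gap: 0.189
```

```bash
for i in 1 2 3; do python3 -m creep '[[[0,0,-0.15],[0,0,0]],[[0,0,0],[0,0,0]]]'|egrep 'eef|ft|gap|t:';done
```

```text
t: 27.55
eef_pos: [0.6016, 0.0242, 0.153]
tcp_rot: [0.252, 3.131, -0.002]
ft_force: [-1.5, -3.9, 5.6]
finger_gap: 0.184
t: 27.8
eef_pos: [0.6016, 0.0241, 0.1519]
tcp_rot: [0.252, 3.13, -0.002]
ft_force: [-3.1, -3.6, 8.2]
finger_gap: 0.189
t: 28.05
eef_pos: [0.6017, 0.0241, 0.1518]
tcp_rot: [0.252, 3.129, -0.002]
ft_force: [-5.4, -4.1, 14.3]
finger_gap: 0.186
```

```bash
for i in 1 2; do python3 -m creep '[[[-0.03,-0.03,-0.12],[0,0,0]],[[0,0,0],[0,0,0]]]'|egrep 'eef|ft|gap|t:';done; python3 - <<'E'
from h import *
s=shot("scene",6);np.savez("im4.npz",s=s);g=cv2.cvtColor(s,cv2.COLOR_RGB2GRAY)
print(*range(243,270))
for y in range(164,184): print(y,*g[y,243:270])
E
```

```text
t: 28.3
eef_pos: [0.6018, 0.0241, 0.1517]
tcp_rot: [0.252, 3.127, -0.001]
ft_force: [-6.3, -3.4, 19.0]
finger_gap: 0.185
t: 28.55
eef_pos: [0.6019, 0.0241, 0.1517]
tcp_rot: [0.251, 3.126, -0.0]
ft_force: [-7.5, -2.4, 24.4]
finger_gap: 0.192
243 244 245 246 247 248 249 250 251 252 253 254 255 256 257 258 259 260 261 262 263 264 265 266 267 268 269
164 108 108 108 106 101 97 75 38 11 12 8 12 18 34 25 17 19 12 20 46 64 144 156 157 157 156 156
165 108 108 108 108 109 111 128 79 28 13 12 14 35 50 30 18 16 6 17 48 65 143 157 158 159 157 152
166 108 107 108 108 110 101 130 82 32 15 7 13 41 52 32 15 10 11 15 46 57 124 136 144 146 147 151
167 109 109 106 122 140 140 144 90 32 16 12 14 43 53 32 14 11 9 16 49 61 136 147 151 152 152 154
168 108 108 105 100 106 115 130 82 30 12 8 15 44 52 30 15 13 12 16 50 65 143 154 155 153 155 157
169 109 113 124 102 92 87 95 56 25 14 9 19 48 54 31 19 10 12 20 52 80 145 152 150 131 147 152
170 109 119 143 142 138 108 90 49 22 15 11 16 50 55 32 16 12 10 19 63 113 144 128 120 108 117 124
171 107 98 106 110 114 122 133 82 31 16 13 20 50 54 34 17 16 11 21 57 102 11
[... 394 characters left out ...]
176 107 86 74 72 73 79 90 98 98 95 73 62 66 65 62 58 60 60 72 89 100 104 111 94 84 95 108
177 106 86 75 82 86 77 77 80 86 90 83 70 69 68 66 69 69 53 53 79 92 87 81 84 91 92 83
178 107 86 76 80 89 81 76 74 74 77 79 76 85 89 92 94 94 81 76 80 78 75 86 125 135 139 122
179 107 85 73 74 78 77 79 80 78 74 74 73 78 83 93 97 100 95 80 76 74 84 98 118 110 108 116
180 106 85 74 72 73 73 73 76 76 76 80 79 74 74 78 82 84 80 74 82 90 93 90 88 77 77 88
181 107 85 72 72 73 73 73 73 73 74 76 78 79 78 77 75 73 73 81 92 92 83 76 72 70 71 74
182 106 86 73 73 70 68 71 72 73 71 73 74 76 74 78 82 81 86 92 90 79 72 68 69 71 70 71
183 106 85 74 72 68 66 71 70 72 72 73 73 72 73 73 74 76 81 82 75 70 67 69 66 62 61 67
```

The pin stopped at 0.1517 reported, against 0.1519 predicted for fully seated. The force rises steeply there to 24 N, and the door's edge has dropped to its shut rows in the image. I'm handing it in.

```bash
python3 -c "
from workcell import *
s=state();print(s['ft_force'],s['grip_force'],s['eef_pos']);print(close_job())"
```

```text
[-7.78053861 -1.37553101 24.43388355] 89.4466245174408 [0.60192943 0.02413702 0.1516777 ]
the job is handed in; nothing more can be done
None
```

The job is handed in: the door is swung down and the blue pin is through the lug and bracket holes, gripped at 89 N and pressing the door shut with about 24 N. The first door swing passed over the door without touching it because the reported tool height was 32.5 mm too low; I corrected for that and repeated it.

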